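Tip the spent batteries into the caddy's bin

TASK

Lift the scoop tray of spent batteries off the cabinet top by its leaning handle, keeping it level, and tip all five batteries into the wide open bin of the steel caddy on the cabinet's far side. Then stand the empty tray upright and wholly on the cabinet top again, setting it down gently, and let go of it. Do not disturb the two remotes, the paperweight or the earbud case, and do not ram the caddy.

Things in the scene. Friction and masses are not known exactly. Their poses are not given: they have to be found in the camera images.
- tray: loose grey plastic scoop tray, 130 to 210 g empty. Origin: centre of the underside of its flat floor; z up, +x to its pouring end. Flat floor 110 mm long (x -55 to +55), 84 mm wide outside, 4 mm thick; side walls 4 mm thick, 35 mm high, from x = -55 to +91 mm; rear wall 35 mm high. No front wall, a ramp (see tray_lip). Tipped lip-down by some 65 degrees, everything slides or rolls out.
- tray_grip (a point): best grip point on the tray's handle, axes as the tray's; at x = -80.5, y = 0, z = 67 mm in its frame. The handle is a flat bar 10 mm thick, 30 mm wide (along y), leaning backwards (away from the lip) 35 degrees from the tray's z. It leaves the rear wall at x = -53, z = 28 and ends 70 mm up its slope at x = -93, z = 85 mm; this point is 48 mm up. Grip across the 10 mm, fingers down along the slope.
- tray_lip (a point): middle of the upper edge of the tray's pouring lip, at about x = 91, y = 0, z = 19 mm in the tray's frame, axes as the tray's. From x = 55 mm the floor ramps up at 25 degrees to this lip.
- cell0: spent round battery cell, dark with a bare metal band at one end, one of four alike, lying in the tray across it, nearest the rectangular battery. A cylinder 14.5 mm in diameter and 49.5 mm long with its small terminal, 24 g. Origin at its centre; its x axis runs along the cylinder.
- cell1: spent round battery cell, dark with a bare metal band at one end, one of four alike, lying in the tray across it, second from the rectangular battery. A cylinder 14.5 mm in diameter and 49.5 mm long with its small terminal, 24 g. Origin at its centre; its x axis runs along the cylinder.
- cell2: spent round battery cell, dark with a bare metal band at one end, one of four alike, lying in the tray across it, third from the rectangular battery. A cylinder 14.5 mm in diameter and 49.5 mm long with its small terminal, 24 g. Origin at its centre; its x axis runs along the cylinder.
- cell3: spent round battery cell, dark with a bare metal band at one end, one of four alike, lying in the tray across it, nearest the pouring end. A cylinder 14.5 mm in diameter and 49.5 mm long with its small terminal, 24 g. Origin at its centre; its x axis runs along the cylinder.
- block: spent rectangular battery, dark with a bare metal band, 26.5 x 48.5 x 17.5 mm, 45 g, lying flat in the tray next to the rear wall, its long side across the tray. Origin at its centre; its y axis runs along its long side.
- bin: wide module of the magnetic steel caddy: open-topped bin fixed flush on the cabinet's far side, left or right of the remote module. Origin on the plane of the cabinet's side, at mid width, at rim height (10 to 30 mm below the cabinet top); x away from the robot, y along the edge, z up. Outside x 0 to 100, y -64 to +64 mm, walls 4 mm, 95 mm deep.
- holder: the narrow module of the caddy with two pockets side by side, fixed on the same side of the cabinet: 34 mm deep in x, 120 mm wide along y, 95 mm high. Origin on the plane of the cabinet's side, at the middle of its width, at its rim. The cabinet top is the work surface (height 0) and ends in a straight edge along y at x = 640 mm, flush with that side.
- silver_remote: bystander: silver remote standing on end in the -y pocket of the holder, 20 x 46 x 180 mm, its upper half standing out above the rim. Origin at the centre of its lower end.
- white_remote: bystander: slim white remote standing on end in the +y pocket of the holder, 16 x 38 x 150 mm. Origin at the centre of its lower end.
- paperweight: bystander: domed glass paperweight on the cabinet top, 72 mm across, 45 mm high. Origin at the centre of its underside.
- earbud_case: bystander: earbud case of hard grey silicone on the cabinet top, 50 x 64 x 28 mm, with a wire spring clip out to 74 mm along its +y. Origin at the centre of its underside.

How it is judged (in metres and radians):
On the way, in this order (a step that is already met when the one before it is completed fails the run):
1. the tray is lifted at least 30 mm off the cabinet top, level within 20 degrees, with all five batteries in it (height (world z) of tray above 0.03 m and angle between tray's own z axis and vertical below 0.35 rad and x of cell0 in the frame of tray between -0.055 and 0.091 m and z of cell0 in the frame of tray between 0 and 0.05 m and x of cell1 in the frame of tray between -0.055 and 0.091 m and z of cell1 in the frame of tray between 0 and 0.05 m and x of cell2 in the frame of tray between -0.055 and 0.091 m and z of cell2 in the frame of tray between 0 and 0.05 m and x of cell3 in the frame of tray between -0.055 and 0.091 m and z of cell3 in the frame of tray between 0 and 0.05 m and x of block in the frame of tray between -0.055 and 0.091 m and z of block in the frame of tray between 0 and 0.05 m), for 0.2 s.
2. the tray is tipped by more than 35 degrees with its lip above the bin (within 110 mm of the bin's origin, seen from above) (angle between tray's own z axis and vertical above 0.61 rad and horizontal distance between tray_lip and bin below 0.11 m), for 0.1 s.
At the end, for the whole second after the job is handed in: All five batteries lie at rest inside the bin, their centres at least 10 mm below its rim; the empty tray stands upright (within 5 degrees) at rest with its floor on the cabinet top, not overhanging the far edge, and released; remotes, paperweight and earbud case are where they stood and upright (x of cell0 in the frame of bin between 0 and 0.1 m and y of cell0 in the frame of bin between -0.064 and 0.064 m and z of cell0 in the frame of bin between -0.1 and -0.01 m and x of cell1 in the frame of bin between 0 and 0.1 m and y of cell1 in the frame of bin between -0.064 and 0.064 m and z of cell1 in the frame of bin between -0.1 and -0.01 m and x of cell2 in the frame of bin between 0 and 0.1 m and y of cell2 in the frame of bin between -0.064 and 0.064 m and z of cell2 in the frame of bin between -0.1 and -0.01 m and x of cell3 in the frame of bin between 0 and 0.1 m and y of cell3 in the frame of bin between -0.064 and 0.064 m and z of cell3 in the frame of bin between -0.1 and -0.01 m and x of block in the frame of bin between 0 and 0.1 m and y of block in the frame of bin between -0.064 and 0.064 m and z of block in the frame of bin between -0.1 and -0.01 m and linear speed of each of cell0, cell1, cell2, cell3, block below 0.03 m/s and height (world z) of tray between -0.006 and 0.006 m and angle between tray's own z axis and vertical below 0.08 rad and world x of tray_lip below 0.645 m and world x of tray below 0.59 m and world x of tray_grip below 0.64 m and linear speed of tray below 0.02 m/s and contact force between the fingers and tray below 0.1 N and angle between each of paperweight, earbud_case, silver_remote, white_remote's own z axis and vertical below 0.2 rad); the robot touches nothing.
It fails at once if a remote, the paperweight or the earbud case is moved by more than 20 mm (distance of any of paperweight, earbud_case, silver_remote, white_remote from where it was at the start of the episode above 0.02 m).
It fails at once if the tray comes down on the cabinet top, or is dragged on it, faster than 0.25 m/s (linear speed of tray above 0.25 m/s and height (world z) of tray below 0.006 m).
It fails at once if the tray or the robot rams or leans on a module of the caddy with more than 25 N (contact force between any of tray, the fingers, the arm and bin above 25 N or contact force between any of tray, the fingers, the arm and holder above 25 N).
It also fails if it takes over 58 s, if anything falls off the work surface, if the arm or the gripper's body presses on something with over 40 N, if the wrist force passes 120 N, or if a joint passes its speed limit or range.

ROBOT

A 6-joint arm with a two-finger parallel gripper is mounted at the origin on the work surface. World frame = base frame: x ahead of the robot, y to its left, z up, the work surface at z = 0. Lengths are in mm, angles in rad, forces in N, time in s.
With the tool pointing down it reaches from about 350 to 775 mm from the base axis. Payload 7.3 kg.
Tool frame: the origin (TCP) lies midway between the tips of the shut fingers; the grasp point (between the pads) lies 19 mm behind it; x points along the fingers, y is the direction in which the jaws open and shut, and the axes are right-handed (so a half turn about x gives the same grasp; the last joint's range is limited). The gripper opens to 92 mm and grips with 3 to 60 N. Pads are 19 mm wide; open, the fingers measure 130 mm over their backs; the gripper's body (75 mm by 190 mm) begins 47 mm behind the grasp point.
Start: joints at [0.955, 0.342, 1.524, -0, 1.275, -0.146], TCP at [237.662, 468.149, 202.341] pointing down, gripper open.
Joint ranges: [-2.53, 2.53], [-0.77, 2.02], [0.04, 2.7], [-1, 4.14], [0.28, 2.66], [-3.11, 3.11]. Speed limits (rad/s): [2.57, 2.57, 3.14, 3.14, 3.14, 3.14].

INTERFACE

Orientations are given as [roll, pitch, yaw] about the fixed x, y, z axes, in that order (R = Rz(yaw) Ry(pitch) Rx(roll)).
In Python, from plant import get_obs, capture, close_job gives the robot as it stands. The module is installed in compiled form; this text tells all that it offers.
- The arm moves only by the tool send_rows, never from a script. Its argument "moves" is a list of rows, each a list of 4 numbers: the shift along the tool's x, y, z in mm, then the turn about the tool's x in degrees. In form: [[tx, ty, tz, yaw], ...]. A call has 1 to 8 rows; each row shifts and turns the commanded pose from where the row before left it, along the tool's axes as they then stand; what a row does not reach is not made up. A row lasts 1/8 s, in which the tool goes at most 62.5 mm and 10.7 degrees, less where a joint would pass 70% of its speed; a pose out of reach is approached as far as the arm can. A call with a gripper value outside its range is refused whole. "hand" is the opening, from 0 (shut) to 1 (fully open), set as the call begins (left out, the last holds). The fingers move at their own pace and stop on an object; the grip force is fixed at half the most. Time passes only in rows, so rows that do not move let the fingers close. It gives the time, the measured TCP pose, the force and the opening at its end, in the units of the state.
- get_obs(): the state, without advancing time (a new reading comes with each control period).
- capture(name): name is "side" or "top"; returns a dict with "image" (400x640x3 uint8, red, green, blue), "K" (3x3 intrinsics, pixels), "position" and "attitude" of the camera in the world. Camera axes: x right, y down, z forward; pixel columns grow to the right and rows downward; lengths in mm; the calibration is good to about 2 mm. A picture is of the moment at which its call begins. There is no depth.
- close_job(): hands the job in, once; it reports no verdict.
The state is a dict: "time": time; "joint_positions": joint angles; "dq": joint speeds; "tau": joint torques, N m; "tool_pos": TCP position; "tcp_rot": TCP orientation; "contact_force": force on the tool from outside, world axes, zero at the start; "moment": the same for the moment, N m; "grip_width": finger opening in mm.
Only numpy, scipy, OpenCV 4.12 (cv2) and the standard library are available. Lean on these libraries where they do the work, as an engineer would, in place of code of your own. Each camera call takes 0.05 s, during which the arm holds its last target. There are 200 camera calls.

## Working session

There is one attempt and no reset: what is moved stays moved. The work goes in short steps, Python scripts to look and compute and a tool call to move; the robot and the scene stay as the last step left them, time stands still between calls to the robot, and variables do not carry over. Pictures are saved under pics/ and viewed, about 8 in all and at most 12, crops included, and the job is handed in when it is done.

Besides the shell and the picture viewer there is one more tool, called after "Request:" by a JSON object that holds its "fn" and its "kwargs", one argument or row to a line. send_rows: Moves the arm, as the interface text tells. Its arguments: {"type":"object","properties":{"moves":{"type":"array","items":{"type":"array","items":{"type":"number"}}},"hand":{"type":"number"}},"required":["moves"]}

```bash
mkdir -p pics
cat > h.py <<'E'
import numpy as np, cv2
from scipy.spatial.transform import Rotation as R
from plant import get_obs, capture, close_job
def Rm(a):
    a=np.array(a,float)
    return a if a.shape==(3,3) else (R.from_quat(a).as_matrix() if a.size==4 else R.from_euler('xyz',a).as_matrix())
def snap(n,f):
    c=capture(n); cv2.imwrite(f,c['image'][:,:,::-1]); return c
def ray(c,uv,z):
    A=Rm(c['attitude']); d=A@np.linalg.inv(c['K'])@np.array([*uv,1.]); p=np.array(c['position'],float)
    return p+d*(z-p[2])/d[2]
def proj(c,P):
    q=Rm(c['attitude']).T@(np.array(P,float)-np.array(c['position'])); q=np.array(c['K'])@q; return q[:2]/q[2]
def tri(c1,u1,c2,u2):
    M=[];b=[]
    for c,u in((c1,u1),(c2,u2)):
        d=Rm(c['attitude'])@np.linalg.inv(c['K'])@np.array([*u,1.]);d/=np.linalg.norm(d)
        Q=np.eye(3)-np.outer(d,d);M.append(Q);b.append(Q@np.array(c['position'],float))
    return np.linalg.lstsq(np.vstack(M),np.hstack(b),rcond=None)[0]
E
python3 - <<'E'
from h import *
import pickle
cs={}
for n in('side','top'):
    c=snap(n,f'pics/{n}0.png');cs[n]=c;print(n,c['K'],c['position'],c['attitude'])
pickle.dump(cs,open('c0.pkl','wb'))
print(get_obs())
E
```

```text
side [[390.11199584   0.         319.99171218]
 [  0.         390.11199584 201.06292689]
 [  0.           0.           1.        ]] [516.09087039 485.83138633 586.55684778] [-2.45439928  0.00386671 -3.05535992]
top [[377.25909871   0.         316.18402767]
 [  0.         377.25909871 205.99003136]
 [  0.           0.           1.        ]] [450.23193183 -18.69540939 932.05368427] [-3.00603006 -0.00629363 -1.59060095]
{'time': 0.1, 'joint_positions': array([ 9.55003857e-01,  3.42662128e-01,  1.52491080e+00, -2.08547789e-05,
        1.27539988e+00, -1.45974674e-01]), 'dq': array([ 0.00014448, -0.00291856, -0.00252038,  0.00028822, -0.00114828,
        0.00190785]), 'tau': array([ 2.32800725e-03, -4.32001448e+01, -2.44695961e+01,  7.20003457e-02,
        5.26531076e-02, -8.00424687e-05]), 'tool_pos': array([237.42520825, 467.80562972, 201.71350309]), 'tcp_rot': array([-1.70232212,  1.56941603, -2.17213383]), 'contact_force': array([0.84147732, 0.01760141, 0.39924815]), 'moment': array([-0.00786997, -0.01996085, -0.03799306]), 'grip_width': 91.66683468785838}
```

View pics/side0.png

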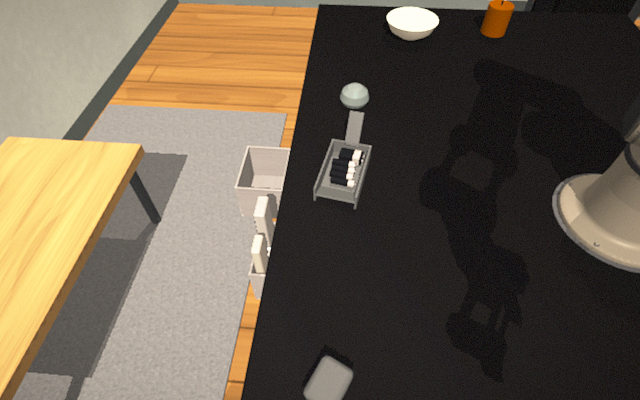

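View pics/top0.png

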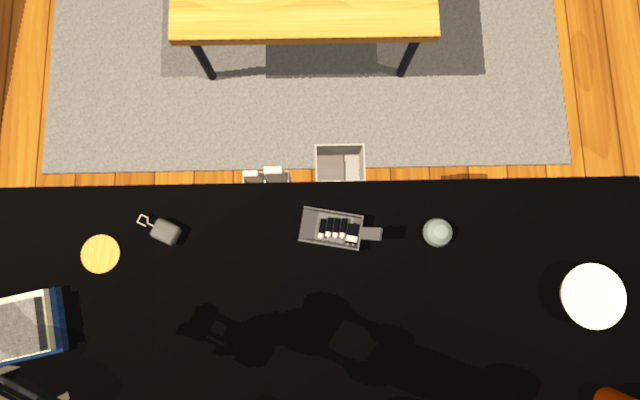

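The side view looks back from beyond the far edge: tray near (343,172), bin at (264,180), remotes at (262,235), paperweight at (354,96) and case at (328,380). In the top view, up is +x and left is +y. The tray's lip is at (302,226), its handle at (372,234), the bin at (340,163), and the remotes are to the left of the bin. Next I'll take enlarged crops for exact corners.

Run:
```python
from h import *
import pickle
cs=pickle.load(open('c0.pkl','rb'))
def crop(n,x,y,w,h,s):
    im=cs[n]['image'][y:y+h,x:x+w,::-1]; im=np.clip(255*(im/255.)**0.6,0,255).astype(np.uint8)
    return cv2.resize(im,None,fx=s,fy=s,interpolation=cv2.INTER_CUBIC)
a=crop('top',235,135,160,120,5); cv2.imwrite('pics/topc.png',a)
b=crop('side',230,105,150,112,5); cv2.imwrite('pics/sidec.png',b)
R0=Rm(get_obs()['tcp_rot']);print(R0.round(3))
```

```text
[[-0.001  0.453  0.892]
 [-0.001  0.892 -0.453]
 [-1.    -0.001 -0.   ]]
```

View pics/topc.png

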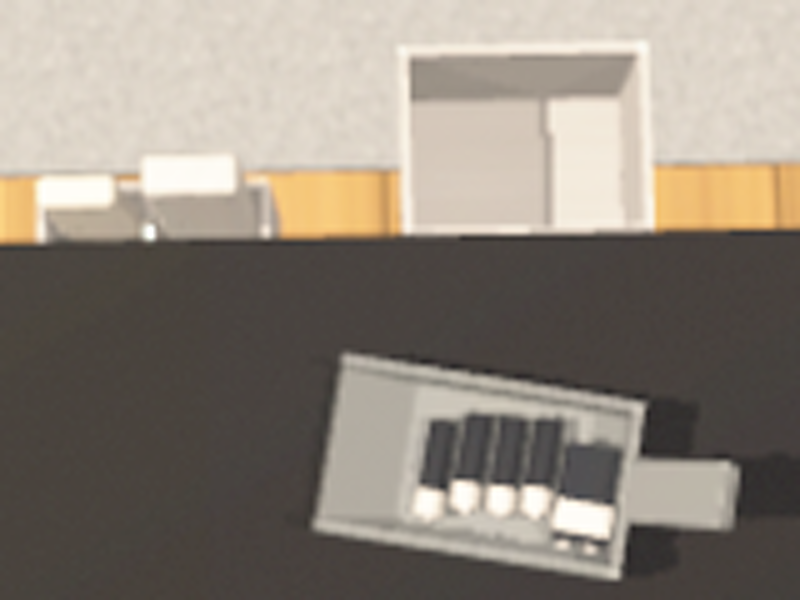

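View pics/sidec.png

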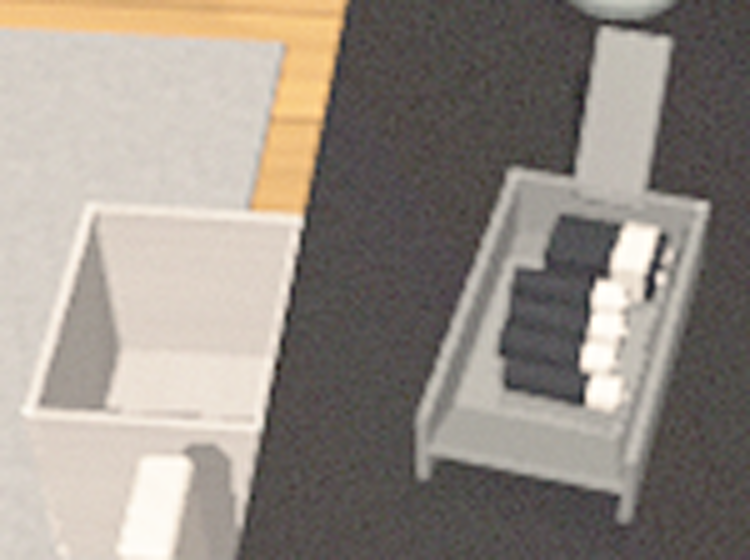

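Run:
```python
from h import *
import pickle
cs=pickle.load(open('c0.pkl','rb'));t,s=cs['top'],cs['side']
T=lambda x,y:(235+x/5-.4,135+y/5-.4);S=lambda x,y:(230+x/5-.4,105+y/5-.4)
P={}
for k,a,b in [('rear+x',(643,404),(513,170)),('rear-x',(617,578),(708,205)),('front+x',(343,354),(419,415)),('front-x',(315,528),(632,460)),
 ('hend+x',(738,462),(598,27)),('hend-x',(733,527),(672,35)),
 ('binfar-y',(646,43),(90,206)),('binfar+y',(402,47),(25,412)),('bin near-y',(653,232),(300,215)),('bin near+y',(403,235),(262,420))]:
    p=P[k]=tri(t,T(*a),s,S(*b)); print(k,p.round(1),(proj(t,p)-T(*a)).round(1),(proj(s,p)-S(*b)).round(1))
r=(P['rear+x']+P['rear-x'])/2;f=(P['front+x']+P['front-x'])/2;d=(f-r)[:2];L=np.linalg.norm(d);print('len',L,'yaw',np.degrees(np.arctan2(d[1],d[0])))
u=d/L;o=r[:2]+55*u;print('origin',o,'grip',o-80.5*u)
print('paperweight',ray(t,(437,232),35),'case',ray(t,(166,231),28),ray(s,(329,380),28))
for q in((142,157),(237,157),(38,178),(113,178)): print('remote top',ray(t,T(*q),80).round())
```

```text
rear+x [ 547.1 -139.1   32.9] [-0.   0.3] [-0.3 -0.1]
rear-x [ 464.7 -123.7   33.2] [-0.   0.2] [-0.2 -0. ]
front+x [573.3   4.4  36.2] [-0.   0.4] [-0.5 -0.1]
front-x [491.7  18.9  34.9] [ 0.  -0.1] [0.1 0. ]
hend+x [ 514.9 -174.5   81.9] [-0.   0.2] [-0.2 -0. ]
hend-x [ 485.  -170.8   82.7] [-0.   0.5] [-0.5 -0.1]
binfar-y [ 739.8 -154.1  -15.5] [0.  0.6] [-0.7 -0.2]
binfar+y [739.9 -27.4 -13.5] [0.  0.4] [-0.5 -0.1]
bin near-y [ 641.7 -153.7  -13.9] [-0.  -0.2] [0.2 0. ]
bin near+y [640.3 -25.9  -7.5] [0.  0.2] [-0.2 -0. ]
len 145.43626037759114 yaw 79.46432912594756
origin [515.94777711 -77.28943932] grip [ 501.22854215 -156.4323109 ]
paperweight [ 504.47726669 -313.30198794   35.        ] case [519.8733262  333.39346006  28.        ] [518.81571765 338.64933315  28.        ]
remote top [662.  95.  80.]
remote top [661.  51.  80.]
remote top [653. 143.  80.]
remote top [652. 108.  80.]
```

The measurements agree to about 2 mm. The tray origin is (516,-77) with yaw 79.5°, the grip point is (501,-156,67), and the bin origin is (640,-90,-13). Now I'll turn the jaws towards the handle's width and travel above the tray.

Request:
{"fn": "send_rows", "kwargs": {
  "moves": [
    [-15,0,0,10.5],
    [-15,0,0,10.5],
    [-15,0,0,10.5],
    [-15,0,0,10.5],
    [0,0,0,10.5],
    [0,0,0,10.5],
    [0,0,0,10.5]
  ],
  "hand": 1
}}

```text
time: 0.98
tool_pos: [237.5, 467.9, 261.9]
tcp_rot: [-0.487, 1.57, -2.245]
contact_force: [0.1, 0.9, -1.1]
grip_width: 91.4
```

Request:
{"fn": "send_rows", "kwargs": {
  "moves": [
    [0,31,47,0],
    [0,31,47,0],
    [0,31,47,0],
    [0,31,47,0],
    [0,31,47,0],
    [0,31,47,0],
    [0,31,47,0],
    [0,31,47,0]
  ]
}}

```text
time: 1.98
tool_pos: [413.8, 51.7, 262.2]
tcp_rot: [-2.964, 1.571, 1.567]
contact_force: [0.8, 0.9, -0.1]
grip_width: 91.5
```

Request:
{"fn": "send_rows", "kwargs": {
  "moves": [
    [0,31,47,0],
    [0,31,47,0],
    [0,31,47,0],
    [0,31,47,0],
    [0,0,0,0]
  ]
}}

```text
time: 2.6
tool_pos: [502.0, -157.0, 260.9]
tcp_rot: [-1.528, 1.569, 2.998]
contact_force: [0.2, 0.4, -0.2]
grip_width: 91.5
```

Request:
{"fn": "send_rows", "kwargs": {
  "moves": [
    [0,55,0,0],
    [0,55,0,0],
    [0,55,0,0],
    [0,55,0,0],
    [0,55,0,0],
    [0,55,0,0],
    [0,55,0,0]
  ]
}}

```text
time: 3.48
tool_pos: [804.4, -204.8, 230.8]
tcp_rot: [1.543, 1.533, -0.209]
contact_force: [0.5, -0.5, -0.6]
grip_width: 91.5
```

Run:
```python
from h import *
o=get_obs();print(o['tool_pos'],Rm(o['tcp_rot']).round(3),o['joint_positions'].round(3))
```

```text
[ 804.39134674 -204.79427873  230.83741574] [[ 0.037  0.983 -0.18 ]
 [-0.008 -0.18  -0.984]
 [-0.999  0.038  0.001]] [-0.344  1.095  0.04   0.005  1.969 -0.16 ]
```

Request:
{"fn": "send_rows", "kwargs": {
  "moves": [
    [-20,50,0,0],
    [-20,50,0,0],
    [-20,50,0,0],
    [-20,50,0,0],
    [-20,50,0,0],
    [-20,50,0,0]
  ]
}}

```text
time: 4.22
tool_pos: [860.2, -202.4, 290.3]
tcp_rot: [1.511, 1.309, -0.241]
contact_force: [-0.6, -0.2, 1.1]
grip_width: 91.7
```

Run:
```python
from h import *
o=get_obs();print(o['tool_pos'],Rm(o['tcp_rot']).round(3),o['joint_positions'].round(3))
```

```text
[ 860.20258763 -202.36396115  290.33360832] [[ 0.251  0.95  -0.183]
 [-0.062 -0.173 -0.983]
 [-0.966  0.258  0.015]] [-0.326  1.036  0.037  0.023  1.807 -0.136]
```

Request:
{"fn": "send_rows", "kwargs": {
  "moves": [
    [0,-50,0,0],
    [0,-50,0,0],
    [0,-50,0,0]
  ]
}}

```text
time: 4.6
tool_pos: [760.5, -186.0, 264.7]
tcp_rot: [1.512, 1.309, -0.241]
contact_force: [0.7, -1.2, 0.4]
grip_width: 91.7
```

Run:
```python
from h import *
o=get_obs();print(o['tool_pos'],Rm(o['tcp_rot']).round(3),o['joint_positions'].round(3))
```

```text
[ 760.45906377 -185.97677293  264.6506654 ] [[ 0.252  0.95  -0.183]
 [-0.062 -0.172 -0.983]
 [-0.966  0.259  0.015]] [-0.35   0.656  0.869  0.029  1.357 -0.171]
```

The far-reach limit tilts the tool, and the tilt persists. That gives a plan: tilt the fingers 35° along the handle's slope, grip there, then turn 180° about the tool axis over the bin, which tips the tray by 70°. The tilt has to point towards azimuth 79.5°, so I'll check that region first.

Run:
```python
from h import *
import pickle
c=capture('top');im=c['image'][230:400,0:200,::-1];im=np.clip(255*(im/255.)**0.6,0,255).astype(np.uint8)
cv2.imwrite('pics/left.png',cv2.resize(im,None,fx=3,fy=3,interpolation=cv2.INTER_CUBIC))
```

```text
(no output)
```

View pics/left.png

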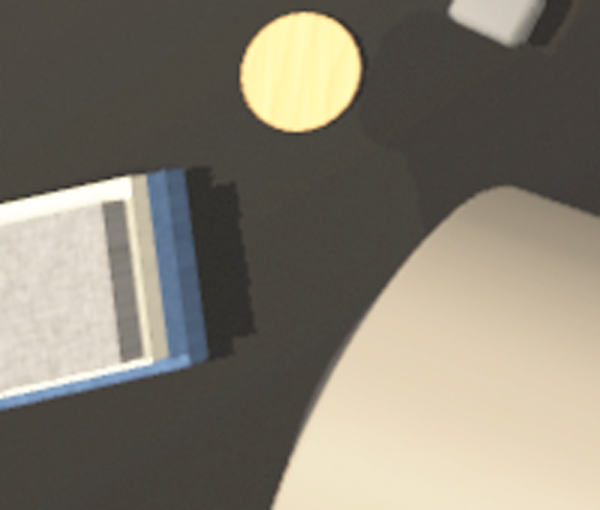

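The crop shows only a low book stack on that side, about 60 px at full scale and casting a short shadow, plus a flat disc. A height of 350 mm or more clears both.

```bash
cat >> h.py <<'E'
def plan(*targets,step=58):
    o=get_obs();A=Rm(o['tcp_rot']);p=np.array(o['tool_pos'])
    for t in targets:
        d=A.T@(np.array(t,float)-p);n=int(np.ceil(np.linalg.norm(d)/step));print(t,'rows',n,'each',(d/n).round(1));p=np.array(t,float)
def st():
    o=get_obs();A=Rm(o['tcp_rot']);print('t',o['time'],'p',o['tool_pos'].round(1),'j',o['joint_positions'].round(3),'F',o['contact_force'].round(1),'g',round(o['grip_width'],1));print(A.round(3),'tilt',np.degrees(np.arccos(-A[2,0])).round(1),'az',np.degrees(np.arctan2(A[1,0],A[0,0])).round(1))
E
python3 -c "
from h import *
plan((480,0,380),(250,450,380),(-110,560,380),(-170,740,380),(-230,980,420))"
```

```text
(480, 0, 380) rows 6 each [-32.  -43.  -21.4]
(250, 450, 380) rows 9 each [ -8.4 -33.2 -44.5]
(-110, 560, 380) rows 7 each [-12.4 -52.   -6.1]
(-170, 740, 380) rows 4 each [ -5.8 -22.2 -41.5]
(-230, 980, 420) rows 5 each [-13.  -18.  -44.9]
```

Request:
{"fn": "send_rows", "kwargs": {
  "moves": [
    [-32,-43,-21,0],
    [-32,-43,-21,0],
    [-32,-43,-21,0],
    [-32,-43,-21,0],
    [-32,-43,-21,0],
    [-32,-43,-21,0],
    [-8,-33,-45,0],
    [-8,-33,-45,0]
  ]
}}

```text
time: 5.65
tool_pos: [439.9, 95.9, 380.8]
tcp_rot: [1.518, 1.308, -0.235]
contact_force: [0.8, 0.6, -0.5]
grip_width: 91.9
```

Request:
{"fn": "send_rows", "kwargs": {
  "moves": [
    [-8,-33,-45,0],
    [-8,-33,-45,0],
    [-8,-33,-45,0],
    [-8,-33,-45,0],
    [-8,-33,-45,0],
    [-8,-33,-45,0],
    [-8,-33,-45,0],
    [-12,-52,-6,0]
  ]
}}

```text
time: 6.65
tool_pos: [212.4, 465.9, 367.0]
tcp_rot: [1.513, 1.312, -0.24]
contact_force: [-0.5, 0.1, 0.3]
grip_width: 91.9
```

Request:
{"fn": "send_rows", "kwargs": {
  "moves": [
    [-12,-52,-6,0],
    [-12,-52,-6,0],
    [-12,-52,-6,0],
    [-12,-52,-6,0],
    [-12,-52,-6,0],
    [-12,-52,-6,0],
    [-6,-22,-42,0],
    [-6,-22,-42,0]
  ]
}}

```text
time: 7.65
tool_pos: [-126.1, 649.0, 357.3]
tcp_rot: [1.523, 1.313, -0.228]
contact_force: [0.2, 0.4, 0.9]
grip_width: 91.5
```

Request:
{"fn": "send_rows", "kwargs": {
  "moves": [
    [-6,-22,-42,0],
    [-6,-22,-42,0],
    [-13,-18,-45,0],
    [-13,-18,-45,0],
    [-13,-18,-45,0],
    [-13,-18,-45,0]
  ]
}}

```text
time: 8.4
tool_pos: [-154.8, 773.3, 307.5]
tcp_rot: [2.027, 1.329, 0.291]
contact_force: [-1.0, -0.8, -0.1]
grip_width: 91.6
```

```bash
python3 -c "
from h import *
st();plan((-250,1080,430))"
```

```text
t 8.4 p [-154.8  773.3  307.5] j [ 1.775  1.013  0.036 -0.273  2.056  1.808] F [-1.  -0.8 -0.1] g 91.6
[[ 0.229  0.961 -0.152]
 [ 0.069 -0.172 -0.983]
 [-0.971  0.215 -0.106]] tilt 13.9 az 16.7
(-250, 1080, 430) rows 6 each [-19.9 -19.7 -50. ]
```

Request:
{"fn": "send_rows", "kwargs": {
  "moves": [
    [-30,-16,-50,0],
    [-30,-16,-50,0],
    [-30,-16,-50,0],
    [-30,-16,-50,0],
    [-30,-16,-50,0],
    [-30,-16,-50,0]
  ]
}}

```text
time: 9.15
tool_pos: [-170.2, 816.1, 373.7]
tcp_rot: [2.714, 1.219, 1.006]
contact_force: [0.8, 0.2, 0.5]
grip_width: 91.3
```

```bash
python3 -c "
from h import *
st()"
```

```text
t 9.15 p [-170.2  816.1  373.7] j [ 1.784  0.94   0.037 -0.259  1.898  1.805] F [0.8 0.2 0.5] g 91.3
[[ 0.185  0.977 -0.107]
 [ 0.291 -0.158 -0.943]
 [-0.939  0.143 -0.314]] tilt 20.2 az 57.6
```

Request:
{"fn": "send_rows", "kwargs": {
  "moves": [
    [-20,-20,-50,0],
    [-20,-20,-50,0],
    [-20,-20,-50,0],
    [-20,-20,-50,0],
    [-20,-20,-50,0],
    [-20,-20,-50,0],
    [-20,-20,-50,0]
  ]
}}

```text
time: 10.02
tool_pos: [-212.8, 856.1, 452.9]
tcp_rot: [3.021, 1.002, 1.346]
contact_force: [0.7, 0.5, -1.3]
grip_width: 91.9
```

```bash
python3 -c "
from h import *
st()"
```

```text
t 10.025 p [-212.8  856.1  452.9] j [ 1.824  0.877  0.037 -0.253  1.707  1.827] F [ 0.7  0.5 -1.3] g 91.9
[[ 0.12   0.99  -0.069]
 [ 0.525 -0.122 -0.842]
 [-0.843  0.065 -0.535]] tilt 32.6 az 77.1
```

Request:
{"fn": "send_rows", "kwargs": {
  "moves": [
    [-20,-20,-50,0],
    [0,0,0,-10],
    [0,0,0,-10],
    [0,0,0,-10],
    [0,0,0,-10],
    [0,0,0,-10],
    [0,0,0,-10],
    [0,0,0,-10]
  ]
}}

```text
time: 11.02
tool_pos: [-218.9, 857.6, 468.9]
tcp_rot: [1.818, 0.97, 1.375]
contact_force: [-0.8, -0.1, 0.2]
grip_width: 92.0
```

Run:
```python
from h import *
st()
A=Rm(get_obs()['tcp_rot'])
# wanted tool frame: x=-h, y in the tilt plane along (cos35,0,sin35) of the tray
y=np.radians(79.5);Rt=R.from_euler('z',y).as_matrix();a=np.radians(35)
h=Rt@[-np.sin(a),0,np.cos(a)];n=Rt@[np.cos(a),0,np.sin(a)]
print('left to turn about x:',np.degrees(np.arctan2(n@A[:,2],n@A[:,1])))
```

```text
t 11.025 p [-218.9  857.6  468.9] j [ 1.831  0.863  0.037 -0.253  1.685  0.601] F [-0.8 -0.1  0.2] g 92.0
[[ 0.11   0.395  0.912]
 [ 0.555  0.737 -0.386]
 [-0.825  0.548 -0.138]] tilt 34.4 az 78.8
left to turn about x: -14.732670705979892
```

Request:
{"fn": "send_rows", "kwargs": {
  "moves": [
    [0,0,0,-7.4],
    [0,0,0,-7.4],
    [0,0,0,0]
  ],
  "hand": 0.6
}}

```text
time: 11.4
tool_pos: [-218.8, 857.5, 468.8]
tcp_rot: [1.566, 0.97, 1.375]
contact_force: [-0.2, 0.0, -0.5]
grip_width: 66.4
```

Run:
```python
from h import *
st()
A=Rm(get_obs()['tcp_rot']);g=np.array([501.2,-156.4,67])+19*A[:,0];pre=g-150*A[:,0];print(g,pre)
plan((-120,560,420),(200,450,420),(450,0,380),pre.round())
```

```text
t 11.4 p [-218.8  857.5  468.8] j [ 1.831  0.863  0.037 -0.253  1.686  0.35 ] F [-0.2  0.  -0.5] g 66.4
[[ 0.11   0.156  0.982]
 [ 0.555  0.81  -0.191]
 [-0.825  0.565  0.002]] tilt 34.4 az 78.8
[ 503.28840989 -145.86174254   51.32889047] [ 486.80096338 -229.05851193  175.04817624]
(-120, 560, 420) rows 6 each [-19.  -42.2  25.6]
(200, 450, 420) rows 6 each [-4.3 -6.5 55.9]
(450, 0, 380) rows 9 each [-21.  -38.7  36.8]
[ 487. -229.  175.] rows 6 each [  7.7 -49.3  13.3]
```

Request:
{"fn": "send_rows", "kwargs": {
  "moves": [
    [-19,-42,26,0],
    [-19,-42,26,0],
    [-19,-42,26,0],
    [-19,-42,26,0],
    [-19,-42,26,0],
    [-19,-42,26,0],
    [-4,-6,56,0],
    [-4,-6,56,0]
  ]
}}

```text
time: 12.4
tool_pos: [-22.3, 565.3, 433.4]
tcp_rot: [1.564, 0.967, 1.372]
contact_force: [0.8, 1.0, 0.3]
grip_width: 55.1
```

Request:
{"fn": "send_rows", "kwargs": {
  "moves": [
    [-4,-6,56,0],
    [-4,-6,56,0],
    [-4,-6,56,0],
    [-4,-6,56,0],
    [-21,-39,37,0],
    [-21,-39,37,0],
    [-21,-39,37,0],
    [-21,-39,37,0]
  ]
}}

```text
time: 13.4
tool_pos: [303.6, 292.5, 416.0]
tcp_rot: [1.558, 0.969, 1.365]
contact_force: [2.2, 0.4, -0.3]
grip_width: 55.2
```

Request:
{"fn": "send_rows", "kwargs": {
  "moves": [
    [-21,-39,37,0],
    [-21,-39,37,0],
    [-21,-39,37,0],
    [-21,-39,37,0],
    [-21,-39,37,0]
  ]
}}

```text
time: 14.02
tool_pos: [443.6, 40.5, 393.1]
tcp_rot: [1.56, 0.971, 1.365]
contact_force: [0.6, -0.1, 0.2]
grip_width: 55.0
```

Run:
```python
from h import *
st()
plan((487,-229,175))
```

```text
t 14.025 p [443.6  40.5 393.1] j [-0.531  0.089  1.495  0.574  1.742 -1.861] F [ 0.6 -0.1  0.2] g 55.0
[[ 0.115  0.158  0.981]
 [ 0.553  0.81  -0.195]
 [-0.825  0.565  0.006]] tilt 34.4 az 78.2
(487, -229, 175) rows 7 each [  5.1 -47.8  13.4]
```

Request:
{"fn": "send_rows", "kwargs": {
  "moves": [
    [5,-48,13,0],
    [5,-48,13,0],
    [5,-48,13,0],
    [5,-48,13,0],
    [5,-48,13,0],
    [5,-48,13,0],
    [5,-48,13,0],
    [0,0,0,0]
  ]
}}

```text
time: 15.02
tool_pos: [483.6, -229.4, 171.8]
tcp_rot: [1.569, 0.968, 1.372]
contact_force: [-1.3, 0.5, -0.2]
grip_width: 55.2
```

Run:
```python
from h import *
st()
A=Rm(get_obs()['tcp_rot']);g=np.array([501.2,-156.4,67])+19*A[:,0]
print('to grasp, tool axes',A.T@(g-get_obs()['tool_pos']))
```

```text
t 15.025 p [ 483.6 -229.4  171.8] j [-0.881  0.578  1.399  0.455  1.573 -2.35 ] F [-1.3  0.5 -0.2] g 55.2
[[ 0.112  0.161  0.981]
 [ 0.555  0.808 -0.196]
 [-0.824  0.567  0.001]] tilt 34.5 az 78.6
to grasp, tool axes [147.89167002   2.457094     2.81632625]
```

Request:
{"fn": "send_rows", "kwargs": {
  "moves": [
    [30,2.5,3,0],
    [35,0,0,0],
    [35,0,0,0],
    [25,0,0,0],
    [15,0,0,0],
    [8,0,0,0],
    [0,0,0,0]
  ]
}}

```text
time: 15.9
tool_pos: [504.4, -144.3, 54.3]
tcp_rot: [1.56, 0.97, 1.369]
contact_force: [0.2, 0.4, 0.6]
grip_width: 55.1
```

Run:
```python
from h import *
st()
a=[]
for n,(x,y,w,h) in(('top',(270,150,160,120)),('side',(270,90,160,120))):
    im=capture(n)['image'][y:y+h,x:x+w,::-1];im=np.clip(255*(im/255.)**0.6,0,255).astype(np.uint8)
    a.append(cv2.resize(im,None,fx=2.5,fy=2.5,interpolation=cv2.INTER_CUBIC))
cv2.imwrite('pics/pre.png',np.hstack(a))
```

```text
t 15.9 p [ 504.4 -144.3   54.3] j [-0.756  0.665  1.623  0.531  1.247 -2.41 ] F [0.2 0.4 0.6] g 55.1
[[ 0.113  0.155  0.981]
 [ 0.554  0.81  -0.192]
 [-0.825  0.565  0.006]] tilt 34.4 az 78.4
```

View pics/pre.png

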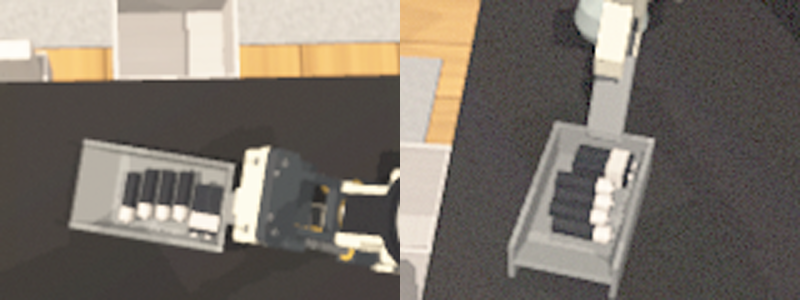

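The jaws straddle the handle, which is seen at (610,100) in the side crop, and the tray is undisturbed. Next I'll centre by 3 mm and close.

Request:
{"fn": "send_rows", "kwargs": {
  "moves": [
    [1,-3,0,0],
    [0,0,0,0],
    [0,0,0,0],
    [0,0,0,0],
    [0,0,0,0],
    [0,0,0,0],
    [0,0,0,0],
    [0,0,0,0]
  ],
  "hand": 0
}}

```text
time: 17.0
tool_pos: [503.8, -146.2, 51.3]
tcp_rot: [1.561, 0.97, 1.37]
contact_force: [-1.1, -0.2, -0.4]
grip_width: 9.6
```

Run:
```python
from h import *
st()
```

```text
t 17.0 p [ 503.8 -146.2   51.3] j [-0.759  0.67   1.622  0.531  1.245 -2.415] F [-1.1 -0.2 -0.4] g 9.6
[[ 0.113  0.155  0.982]
 [ 0.554  0.81  -0.191]
 [-0.825  0.565  0.006]] tilt 34.4 az 78.5
```

Request:
{"fn": "send_rows", "kwargs": {
  "moves": [
    [-4,3,0,0],
    [-8,6,0,0],
    [-12,8,0,0],
    [-16,11,0,0],
    [-12,8,0,0],
    [-8,6,0,0],
    [0,0,0,0],
    [0,0,0,0]
  ]
}}

```text
time: 18.0
tool_pos: [503.3, -145.2, 124.2]
tcp_rot: [1.562, 0.97, 1.371]
contact_force: [-0.5, 0.1, -3.1]
grip_width: 9.3
```

Run:
```python
from h import *
st()
a=[]
for n,(x,y,w,h) in(('top',(250,130,160,120)),('side',(270,90,160,120))):
    im=capture(n)['image'][y:y+h,x:x+w,::-1];im=np.clip(255*(im/255.)**0.6,0,255).astype(np.uint8)
    a.append(cv2.resize(im,None,fx=2.5,fy=2.5,interpolation=cv2.INTER_CUBIC))
cv2.imwrite('pics/lift.png',np.hstack(a))
```

```text
t 18.0 p [ 503.3 -145.2  124.2] j [-0.758  0.568  1.569  0.51   1.38  -2.334] F [-0.5  0.1 -3.1] g 9.3
[[ 0.112  0.155  0.982]
 [ 0.554  0.81  -0.191]
 [-0.825  0.566  0.005]] tilt 34.4 az 78.5
```

View pics/lift.png

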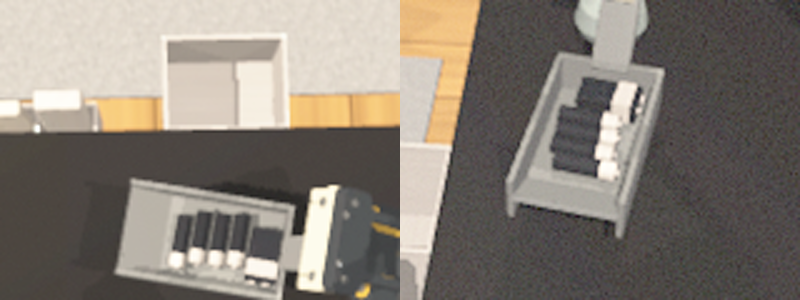

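The tray is lifted 73 mm, level, with all five batteries in it, seen at about (230,240) in the top crop. The weight reading of 3.1 N fits. Next comes the pour plan.

```bash
cat > pour.py <<'E'
from h import *
o=get_obs();A=Rm(o['tcp_rot']);p=np.array(o['tool_pos'])
Rt=R.from_euler('z',79.5,degrees=True).as_matrix();to=np.array([515.9,-77.3,73])
K=A.T@Rt;k=A.T@(to-p)      # tray in tool frame
np.savez('grasp.npz',K=K,k=k)
V=np.array([[x,y,z] for x,z in((-59,0),(55,0),(91,13),(91,35),(-59,35),(-93,85)) for y in(-42,42)],float)
lip=np.array([91,0,19.])
def T(A,p,v): return (A@(K@np.atleast_2d(v).T+k[:,None])).T+p
n=24;turn=7.5
tgt=lambda f:np.array([672,-105,40.])+f*np.array([13,20,-20.])
d=A.T@(tgt(0)-T(A,p,lip)[0]);m=int(np.ceil(np.linalg.norm(d)/40));print('transit',m,(d/m).round())
p=p+A@((d/m).round()*m);rows=[]
for i in range(n):
    A2=A@R.from_euler('x',turn,degrees=True).as_matrix();f=(i+1)/n
    q=tgt(f)-(T(A2,p,lip)[0]-p);s=(A.T@(q-p)).round();p=p+A@s;A=A2;rows.append([*s.astype(int).tolist(),turn])
    if i%3==2:
        w=T(A,p,V);c=T(A,p,[[91,-40,22],[91,40,22]]);j=w[:,0]<642
        print(round((i+1)*turn),'tcp',p.round(),'tilt',np.degrees(np.arccos((A@K)[2,2])).round(),'pitch',np.degrees(np.arcsin(-(A@K)[2,0])).round(),'lip',T(A,p,lip)[0].round(),'c',c.round().tolist(),'minz cab',w[j,2].min().round() if j.any() else None,'minz',w[:,2].min().round())
for i in range(0,n,8):print(rows[i:i+8])
E
python3 pour.py
```

```text
transit 5 [ -1. -21.  32.]
22 tcp [ 603. -245.   74.] tilt 13.0 pitch 2.0 lip [ 673. -102.   38.] c [[708.0, -121.0, 32.0], [640.0, -83.0, 50.0]] minz cab 15.0 minz 11.0
45 tcp [ 571. -216.   85.] tilt 25.0 pitch 7.0 lip [ 675. -100.   35.] c [[700.0, -128.0, 21.0], [652.0, -72.0, 54.0]] minz cab 20.0 minz 5.0
68 tcp [ 554. -179.  103.] tilt 37.0 pitch 16.0 lip [677. -98.  33.] c [[688.0, -132.0, 14.0], [669.0, -66.0, 56.0]] minz cab 37.0 minz 5.0
90 tcp [ 553. -140.  125.] tilt 47.0 pitch 27.0 lip [678. -95.  30.] c [[674.0, -129.0, 9.0], [686.0, -65.0, 55.0]] minz cab 9.0 minz 2.0
112 tcp [ 570. -103.  147.] tilt 56.0 pitch 40.0 lip [680. -93.  27.] c [[661.0, -122.0, 7.0], [702.0, -68.0, 50.0]] minz cab 17.0 minz 1.0
135 tcp [601. -75. 166.] tilt 63.0 pitch 52.0 lip [681. -90.  25.] c [[650.0, -110.0, 10.0], [714.0, -75.0, 43.0]] minz cab 28.0 minz 5.0
158 tcp [642. -59. 178.] tilt 67.0 pitch 63.0 lip [683. -88.  22.] c [[645.0, -96.0, 14.0], [722.0, -85.0, 33.0]] minz cab 37.0 minz 10.0
180 tcp [688. -57. 181.] tilt 69.0 pitch 69.0 lip [685. -85.  20.] c [[645.0, -80.0, 20.0], [724.0, -95.0, 21.0]] minz cab 25.0 minz 17.0
[[0, 3, -15, 7.5], [1, 1, -15, 7.5], [1, 2, -15, 7.5], [1, 1, -14, 7.5], [2, 1, -15, 7.5], [1, 1, -15, 7.5], [1, 1, -14, 7.5], [1, 2, -15, 7.5]]
[[1, 1, -15, 7.5], [2, 1, -15, 7.5], [1, 1, -15, 7.5], [1, 1, -15, 7.5], [1, 1, -16, 7.5], [1, 1, -15, 7.5], [2, 2, -15, 7.5], [1, 1, -15, 7.5]]
[[1, 0, -16, 7.5], [1, 1, -15, 7.5], [2, 1, -15, 7.5], [1, 1, -16, 7.5], [1, 1, -15, 7.5], [1, 0, -15, 7.5], [1, 1, -16, 7.5], [2, 0, -15, 7.5]]
```

```bash
sed -i "s/^n=24;turn=7.5/n=30;turn=6/; s/^tgt=.*/tgt=lambda f:np.array([672+20*np.clip((f-.5)*3,0,1),-88,54-17*f])/" pour.py; python3 pour.py
```

```text
transit 5 [ -2. -16.  31.]
18 tcp [ 609. -235.   87.] tilt 10.0 pitch 1.0 lip [672. -88.  52.] c [[708.0, -105.0, 48.0], [637.0, -71.0, 62.0]] minz cab 29.0 minz 27.0
36 tcp [ 580. -216.   94.] tilt 20.0 pitch 5.0 lip [672. -88.  51.] c [[701.0, -114.0, 40.0], [645.0, -64.0, 67.0]] minz cab 31.0 minz 22.0
54 tcp [ 559. -190.  106.] tilt 30.0 pitch 11.0 lip [672. -88.  49.] c [[692.0, -119.0, 33.0], [655.0, -58.0, 70.0]] minz cab 40.0 minz 19.0
72 tcp [ 548. -162.  122.] tilt 39.0 pitch 18.0 lip [672. -88.  47.] c [[680.0, -122.0, 28.0], [667.0, -56.0, 71.0]] minz cab 21.0 minz 20.0
90 tcp [ 547. -133.  141.] tilt 47.0 pitch 27.0 lip [672. -88.  46.] c [[668.0, -122.0, 25.0], [680.0, -58.0, 71.0]] minz cab 25.0 minz 18.0
108 tcp [ 563. -105.  159.] tilt 54.0 pitch 37.0 lip [678. -88.  44.] c [[661.0, -119.0, 24.0], [697.0, -62.0, 68.0]] minz cab 32.0 minz 18.0
126 tcp [590. -82. 175.] tilt 61.0 pitch 47.0 lip [684. -88.  42.] c [[657.0, -112.0, 24.0], [713.0, -69.0, 62.0]] minz cab 39.0 minz 19.0
144 tcp [624. -65. 188.] tilt 65.0 pitch 57.0 lip [690. -87.  40.] c [[655.0, -103.0, 28.0], [726.0, -77.0, 55.0]] minz cab 48.0 minz 23.0
162 tcp [660. -58. 196.] tilt 68.0 pitch 65.0 lip [692. -88.  39.] c [[653.0, -93.0, 33.0], [731.0, -88.0, 48.0]] minz cab 160.0 minz 29.0
180 tcp [695. -60. 197.] tilt 69.0 pitch 69.0 lip [692. -88.  37.] c [[652.0, -83.0, 37.0], [730.0, -98.0, 38.0]] minz cab None minz 34.0
[[2, -1, -11, 6], [0, 0, -12, 6], [1, 0, -12, 6], [0, 1, -12, 6], [1, 0, -11, 6], [0, 0, -12, 6], [1, 0, -12, 6], [0, 0, -12, 6]]
[[1, 1, -11, 6], [0, 0, -12, 6], [1, 0, -11, 6], [0, 1, -12, 6], [0, 0, -12, 6], [1, 0, -11, 6], [0, 1, -12, 6], [1, 2, -12, 6]]
[[1, 3, -12, 6], [0, 2, -12, 6], [1, 2, -13, 6], [1, 3, -12, 6], [1, 2, -13, 6], [0, 2, -13, 6], [1, 2, -13, 6], [1, 1, -14, 6]]
[[0, 2, -13, 6], [1, 1, -12, 6], [0, 0, -12, 6], [1, 1, -12, 6], [0, 1, -11, 6], [1, 1, -12, 6]]
```

Request:
{"fn": "send_rows", "kwargs": {
  "moves": [
    [0,-4,8,0],
    [-2,-10,18,0],
    [-2,-14,28,0],
    [-2,-16,32,0],
    [-2,-14,28,0],
    [-1,-12,22,0],
    [-1,-7,13,0],
    [0,-3,6,0]
  ]
}}

```text
time: 19.1
tool_pos: [642.5, -245.8, 87.1]
tcp_rot: [1.563, 0.969, 1.371]
contact_force: [-0.3, -0.9, -2.8]
grip_width: 9.8
```

Request:
{"fn": "send_rows", "kwargs": {
  "moves": [
    [2,-1,-11,6],
    [0,0,-12,6],
    [1,0,-12,6],
    [0,1,-12,6],
    [1,0,-11,6],
    [0,0,-12,6],
    [1,0,-12,6],
    [0,0,-12,6]
  ]
}}

```text
time: 20.1
tool_pos: [564.1, -199.2, 102.5]
tcp_rot: [2.403, 0.97, 1.37]
contact_force: [0.1, 0.1, -3.1]
grip_width: 10.1
```

```bash
cat > chk.py <<'E'
from h import *
st();o=get_obs();A=Rm(o['tcp_rot']);g=np.load('grasp.npz')
print('lip est',(A@(g['K']@np.array([91,0,19.])+g['k'])+o['tool_pos']).round(1))
E
python3 chk.py
```

```text
t 20.1 p [ 564.1 -199.2  102.5] j [-0.754  0.723  1.331  0.506  1.451 -1.449] F [ 0.1  0.1 -3.1] g 10.1
[[ 0.113  0.835  0.539]
 [ 0.554  0.397 -0.731]
 [-0.825  0.381 -0.418]] tilt 34.4 az 78.5
lip est [671.5 -88.   50.1]
```

Tracking is accurate. I'll continue the turn.

Request:
{"fn": "send_rows", "kwargs": {
  "moves": [
    [1,1,-11,6],
    [0,0,-12,6],
    [1,0,-11,6],
    [0,1,-12,6],
    [0,0,-12,6],
    [1,0,-11,6],
    [0,1,-12,6],
    [1,2,-12,6]
  ]
}}

```text
time: 21.1
tool_pos: [551.2, -122.3, 147.8]
tcp_rot: [-3.043, 0.97, 1.37]
contact_force: [-1.1, 0.9, -3.1]
grip_width: 10.3
```

Request:
{"fn": "send_rows", "kwargs": {
  "moves": [
    [1,3,-12,6],
    [0,2,-12,6],
    [1,2,-13,6],
    [1,3,-12,6],
    [1,2,-13,6],
    [0,2,-13,6],
    [1,2,-13,6],
    [1,1,-14,6]
  ]
}}

```text
time: 22.1
tool_pos: [624.5, -65.0, 189.0]
tcp_rot: [-2.205, 0.969, 1.371]
contact_force: [-0.1, -0.1, -2.0]
grip_width: 9.8
```

Request:
{"fn": "send_rows", "kwargs": {
  "moves": [
    [0,2,-13,6],
    [1,1,-12,6],
    [0,0,-12,6],
    [1,1,-12,6],
    [0,1,-11,6],
    [1,1,-12,6],
    [0,0,0,0],
    [0,0,0,0]
  ]
}}

```text
time: 23.1
tool_pos: [694.4, -60.3, 198.0]
tcp_rot: [-1.582, 0.97, 1.371]
contact_force: [0.8, 0.7, -1.5]
grip_width: 9.7
```

```bash
python3 chk.py
python3 - <<'E'
from h import *
a=[]
for n,(x,y,w,h) in(('top',(270,90,160,120)),('side',(220,90,160,120))):
    im=capture(n)['image'][y:y+h,x:x+w,::-1];im=np.clip(255*(im/255.)**0.6,0,255).astype(np.uint8)
    a.append(cv2.resize(im,None,fx=2.5,fy=2.5,interpolation=cv2.INTER_CUBIC))
cv2.imwrite('pics/pour.png',np.hstack(a))
E
```

```text
t 23.1 p [694.4 -60.3 198. ] j [-0.473  0.724  1.049  0.576  1.555  1.222] F [ 0.8  0.7 -1.5] g 9.7
[[ 0.112 -0.153 -0.982]
 [ 0.554 -0.81   0.189]
 [-0.825 -0.566 -0.006]] tilt 34.4 az 78.6
lip est [691.7 -88.   37.2]
```

View pics/pour.png

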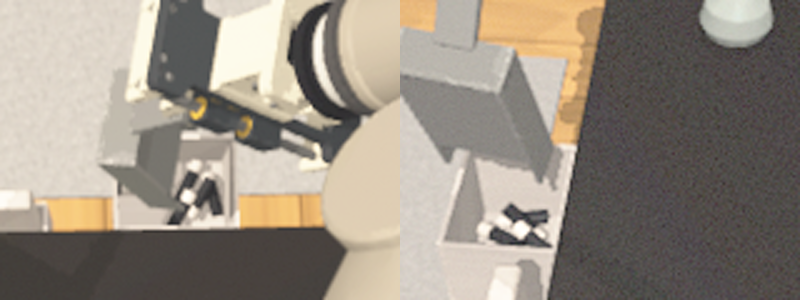

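```bash
cat > back.py <<'E'
from h import *
o=get_obs();A=Rm(o['tcp_rot']);p=np.array(o['tool_pos']);g=np.load('grasp.npz');K,k=g['K'],g['k']
V=np.array([[x,y,z] for x,z in((-59,0),(55,0),(91,13),(91,35),(-59,35),(-93,85)) for y in(-42,42)],float);lip=np.array([91,0,19.])
def T(A,p,v): return (A@(K@np.atleast_2d(v).T+k[:,None])).T+p
p=p+A@np.array([-33,-23,0])
n=20;turn=-9;rows=[]
l0=T(A,p,lip)[0]
tgt=lambda f:l0+f*np.array([-80,20,20.])
for i in range(n):
    A2=A@R.from_euler('x',turn,degrees=True).as_matrix()
    s=(A.T@(tgt((i+1)/n)-T(A2,p,lip)[0])).round();p=p+A@s;A=A2;rows.append([*s.astype(int).tolist(),turn])
    if i%3==1:
        w=T(A,p,V);print(i+1,'tcp',p.round(),'lip',T(A,p,lip)[0].round(),'minz',w[:,2].min().round(),'y',w[:,1].min().round(),w[:,1].max().round())
for i in range(0,n,7):print(rows[i:i+7])
d=A.T@(np.array([503.8,-146.2,81.3])-p);print('then',d.round())
E
python3 back.py; python3 -c "
from h import *
f=[]
for i in range(4): capture('top'); f.append(get_obs()['contact_force'][2])
print(f)"
```

```text
2 tcp [651. -56. 237.] lip [683. -85.  79.] minz 69.0 y -103.0 -9.0
5 tcp [590. -68. 224.] lip [672. -83.  83.] minz 63.0 y -115.0 -9.0
8 tcp [545. -96. 201.] lip [659. -79.  86.] minz 60.0 y -149.0 -31.0
11 tcp [ 521. -136.  173.] lip [648. -77.  88.] minz 60.0 y -194.0 -40.0
14 tcp [ 523. -177.  149.] lip [636. -74.  92.] minz 62.0 y -232.0 -40.0
17 tcp [ 545. -209.  133.] lip [624. -71.  94.] minz 67.0 y -255.0 -48.0
20 tcp [ 582. -225.  129.] lip [612. -68.  97.] minz 78.0 y -256.0 -60.0
[[-1, 1, 22, -9], [0, 0, 22, -9], [-1, 0, 21, -9], [-1, -1, 21, -9], [-1, -1, 21, -9], [0, -2, 20, -9], [-1, -2, 20, -9]]
[[-1, -3, 18, -9], [0, -2, 19, -9], [-1, -3, 17, -9], [-1, -2, 18, -9], [-1, -2, 16, -9], [0, -2, 16, -9], [-1, -2, 15, -9]]
[[-1, -1, 15, -9], [-1, -1, 14, -9], [0, 0, 14, -9], [-1, 0, 14, -9], [-1, 2, 13, -9], [0, 1, 14, -9]]
then [ 74.  25. -93.]
[np.float64(-2.0681642726840863), np.float64(-2.3935099918003697), np.float64(-1.7272659867996103), np.float64(-2.187500704463429)]
```

Request:
{"fn": "send_rows", "kwargs": {
  "moves": [
    [-6,-4,0,0],
    [-10,-7,0,0],
    [-11,-8,0,0],
    [-6,-4,0,0],
    [0,0,0,0]
  ]
}}

```text
time: 24.02
tool_pos: [695.0, -60.2, 239.3]
tcp_rot: [-1.584, 0.97, 1.367]
contact_force: [-0.1, 0.6, -1.9]
grip_width: 9.9
```

Run:
```python
from h import *
a=[]
for n,(x,y,w,h) in(('top',(290,110,100,80)),('side',(220,110,100,80))):
    im=np.mean([capture(n)['image'][y:y+h,x:x+w,::-1].astype(float) for _ in range(3)],0);im=np.clip(255*(im/255.)**0.6,0,255).astype(np.uint8)
    a.append(cv2.resize(im,None,fx=4,fy=4,interpolation=cv2.INTER_CUBIC))
cv2.imwrite('pics/bin.png',np.hstack(a))
```

```text
(no output)
```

View pics/bin.png

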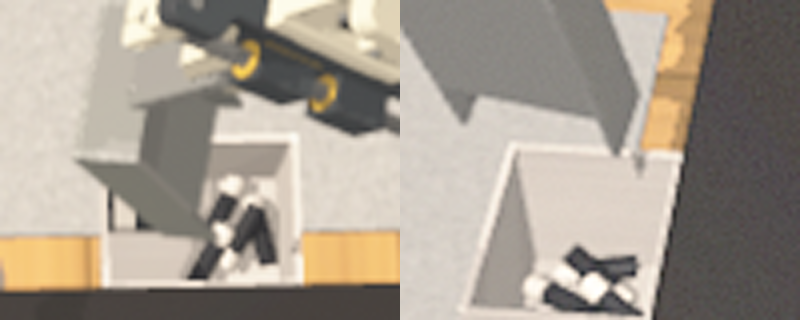

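The bin holds at least three crossed cells, at (235,230), plus a dark item at (120,210) that may be the block. The rest is hidden by the tray, so I'll turn it back level and look at both.

Request:
{"fn": "send_rows", "kwargs": {
  "moves": [
    [-1,1,22,-9],
    [0,0,22,-9],
    [-1,0,21,-9],
    [-1,-1,21,-9],
    [-1,-1,21,-9],
    [0,-2,20,-9],
    [-1,-2,20,-9]
  ]
}}

```text
time: 25.2
tool_pos: [557.5, -85.9, 208.3]
tcp_rot: [-2.686, 0.97, 1.37]
contact_force: [-0.6, -0.6, -2.1]
grip_width: 9.9
```

Request:
{"fn": "send_rows", "kwargs": {
  "moves": [
    [-1,-3,18,-9],
    [0,-2,19,-9],
    [-1,-3,17,-9],
    [-1,-2,18,-9],
    [-1,-2,16,-9],
    [0,-2,16,-9],
    [-1,-2,15,-9]
  ]
}}

```text
time: 26.08
tool_pos: [522.8, -177.1, 148.3]
tcp_rot: [2.498, 0.97, 1.369]
contact_force: [-0.1, -0.4, -2.8]
grip_width: 9.9
```

Request:
{"fn": "send_rows", "kwargs": {
  "moves": [
    [-1,-1,15,-9],
    [-1,-1,14,-9],
    [0,0,14,-9],
    [-1,0,14,-9],
    [-1,2,13,-9],
    [0,1,14,-9],
    [0,0,0,0],
    [0,0,0,0]
  ]
}}

```text
time: 27.08
tool_pos: [582.3, -224.9, 129.0]
tcp_rot: [1.564, 0.97, 1.371]
contact_force: [-0.2, 0.2, -1.6]
grip_width: 9.7
```

Run:
```python
from h import *
st()
a=[]
for n,(x,y,w,h) in(('top',(250,110,160,120)),('side',(220,70,160,120))):
    im=np.mean([capture(n)['image'][y:y+h,x:x+w,::-1].astype(float) for _ in range(3)],0);im=np.clip(255*(im/255.)**0.6,0,255).astype(np.uint8)
    a.append(cv2.resize(im,None,fx=2.5,fy=2.5,interpolation=cv2.INTER_CUBIC))
a=[cv2.resize(i,(400,300)) for i in a]
cv2.imwrite('pics/after.png',np.hstack(a))
p=np.array(get_obs()['tool_pos']);plan((503.8,-146.2,91),step=35)
```

```text
t 27.075 p [ 582.3 -224.9  129. ] j [-0.764  0.747  1.201  0.499  1.548 -2.243] F [-0.2  0.2 -1.6] g 9.7
[[ 0.112  0.158  0.981]
 [ 0.554  0.809 -0.194]
 [-0.825  0.566  0.004]] tilt 34.4 az 78.5
(503.8, -146.2, 91) rows 4 each [ 16.6   7.5 -23.2]
```

View pics/after.png

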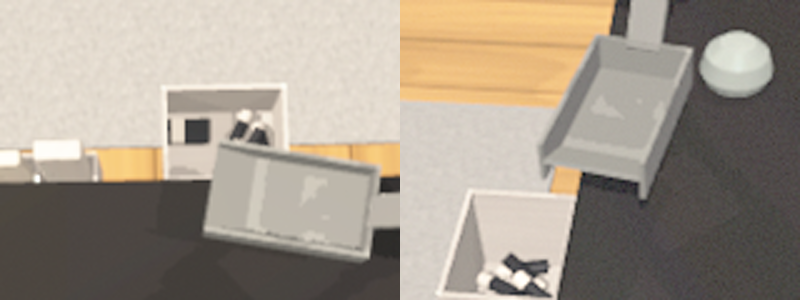

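The tray is empty, at (290,205) in the top crop. The bin holds the block at (195,130) and the cells at (250,130). Next is the return and gentle lowering.

Request:
{"fn": "send_rows", "kwargs": {
  "moves": [
    [6,3,-10,0],
    [14,6,-18,0],
    [16,7,-24,0],
    [14,6,-20,0],
    [10,5,-13,0],
    [6,3,-8,0],
    [0,0,0,0],
    [0,0,0,0]
  ]
}}

```text
time: 28.38
tool_pos: [504.2, -147.2, 91.4]
tcp_rot: [1.558, 0.971, 1.368]
contact_force: [1.0, -1.5, -1.3]
grip_width: 9.9
```

```bash
python3 -c "
from h import *
st();plan((503.8,-146.2,56),(503.8,-146.2,50.5),step=7)"
```

```text
t 28.375 p [ 504.2 -147.2   91.4] j [-0.76   0.613  1.594  0.518  1.318 -2.371] F [ 1.  -1.5 -1.3] g 9.9
[[ 0.114  0.154  0.981]
 [ 0.553  0.811 -0.192]
 [-0.825  0.565  0.007]] tilt 34.4 az 78.4
(503.8, -146.2, 56) rows 6 each [ 4.9 -3.2 -0.1]
(503.8, -146.2, 50.5) rows 1 each [ 4.5 -3.1 -0. ]
```

Request:
{"fn": "send_rows", "kwargs": {
  "moves": [
    [5,-3.3,0,0],
    [5,-3.3,0,0],
    [5,-3.3,0,0],
    [5,-3.3,0,0],
    [5,-3.3,0,0],
    [3,-2,0,0],
    [2,-1.3,0,0],
    [0,0,0,0]
  ]
}}

```text
time: 29.38
tool_pos: [503.8, -145.9, 55.1]
tcp_rot: [1.561, 0.97, 1.37]
contact_force: [0.5, -0.4, -2.3]
grip_width: 9.6
```

Request:
{"fn": "send_rows", "kwargs": {
  "moves": [
    [1,-0.7,0,0],
    [1,-0.7,0,0],
    [0,0,0,0],
    [0,0,0,0]
  ]
}}

```text
time: 29.88
tool_pos: [503.9, -145.9, 52.8]
tcp_rot: [1.56, 0.97, 1.369]
contact_force: [-0.4, 0.2, -1.4]
grip_width: 9.5
```

```bash
python3 -c "
from h import *
st()"
```

```text
t 29.875 p [ 503.9 -145.9   52.8] j [-0.759  0.668  1.622  0.531  1.247 -2.413] F [-0.4  0.2 -1.4] g 9.5
[[ 0.113  0.155  0.981]
 [ 0.554  0.81  -0.191]
 [-0.825  0.565  0.006]] tilt 34.4 az 78.5
```

Request:
{"fn": "send_rows", "kwargs": {
  "moves": [
    [0.6,-0.4,0,0],
    [0.6,-0.4,0,0],
    [0.3,-0.2,0,0],
    [0,0,0,0],
    [0,0,0,0]
  ]
}}

```text
time: 30.5
tool_pos: [504.0, -146.0, 51.1]
tcp_rot: [1.56, 0.97, 1.369]
contact_force: [-1.3, -2.2, 1.1]
grip_width: 9.9
```

```bash
python3 -c "
from h import *
st()
f=[]
for i in range(4): capture('top'); f.append(get_obs()['contact_force'].round(1).tolist())
print(f)"
```

```text
t 30.5 p [ 504.  -146.    51.1] j [-0.759  0.671  1.623  0.531  1.244 -2.415] F [-1.3 -2.2  1.1] g 9.9
[[ 0.113  0.155  0.981]
 [ 0.554  0.81  -0.192]
 [-0.825  0.565  0.006]] tilt 34.4 az 78.4
[[-0.5, -1.2, 1.4], [-0.7, -2.1, 1.8], [-0.5, -1.8, 2.3], [-1.0, -1.3, 2.1]]
```

The upward force of about 2 N shows the tray is standing on the surface, so I'll release.

Request:
{"fn": "send_rows", "kwargs": {
  "moves": [
    [0,0,0,0],
    [0,0,0,0],
    [0,0,0,0],
    [0,0,0,0],
    [0,0,0,0],
    [0,0,0,0],
    [0,0,0,0]
  ],
  "hand": 0.55
}}

```text
time: 31.58
tool_pos: [503.9, -145.9, 50.9]
tcp_rot: [1.56, 0.97, 1.37]
contact_force: [0.4, -0.2, -0.4]
grip_width: 50.7
```

Request:
{"fn": "send_rows", "kwargs": {
  "moves": [
    [-5,0,0,0],
    [-15,0,0,0],
    [-30,0,0,0],
    [-40,0,0,0],
    [-40,0,0,0],
    [-40,0,0,0],
    [-20,0,0,0],
    [0,0,0,0]
  ]
}}

```text
time: 32.58
tool_pos: [482.5, -252.8, 209.3]
tcp_rot: [1.555, 0.973, 1.364]
contact_force: [-0.2, -0.6, -0.4]
grip_width: 50.7
```

Run:
```python
from h import *
st()
a=[]
for n,(x,y,w,h) in(('top',(235,125,160,120)),('side',(220,100,160,120))):
    im=np.mean([capture(n)['image'][y:y+h,x:x+w,::-1].astype(float) for _ in range(3)],0);im=np.clip(255*(im/255.)**0.6,0,255).astype(np.uint8)
    a.append(cv2.resize(im,(400,300),interpolation=cv2.INTER_CUBIC))
cv2.imwrite('pics/end.png',np.hstack(a))
```

```text
t 32.575 p [ 482.5 -252.8  209.3] j [-0.906  0.568  1.306  0.448  1.671 -2.333] F [-0.2 -0.6 -0.4] g 50.7
[[ 0.116  0.155  0.981]
 [ 0.551  0.812 -0.193]
 [-0.826  0.563  0.009]] tilt 34.3 az 78.1
```

View pics/end.png

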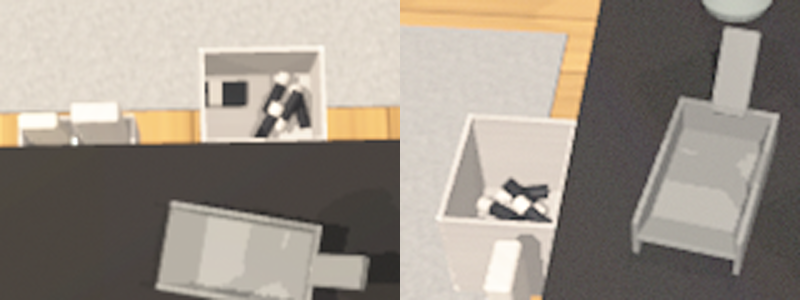

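The tray stands flat at (240,245) in the top crop, clear of the edge and free of the gripper. The bin shows the block and the crossed cells, and the remotes and paperweight are in place.

```bash
python3 -c "
from h import *
print(close_job())"
```

```text
the job is handed in; nothing more can be done
None
```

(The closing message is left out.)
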